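# Clamp the glued choke with the telescopic hold-down post

## Task

The choke has just been glued to its plate and has to be clamped under the telescopic hold-down post while it sets. Turn the T-handle on top of the post anticlockwise to free the inner tube, push the tube down until its rubber foot bears on top of the choke with about 8 newtons, and, keeping it there, turn the handle back clockwise to its stop so that the post stays locked with the foot still pressing when you let go. Never press harder than 18 newtons on the choke, and do not push the choke or the things around it out of place.

Things in the scene. Friction and masses are not known exactly. Their poses are not given: they have to be found in the camera images.
- stand: Fixed part of the telescopic hold-down post, screwed to the bench: grey cast base plate 116 x 250 x 14 mm (local x, y, z) and, at local (0, +70) mm, an upright outer tube 34 mm across ending in a ribbed black ring 43 mm across, 105 mm above the bench. Origin: centre of the plate's underside, on the bench, z up. The work stands on the plate near local (0, -50) mm.
- post: Chromed inner tube, 22 mm across, sliding straight up and down in the outer tube (it cannot turn), with a grey arm 18 mm wide that reaches 120 mm along local -y. Origin: on the tube's axis, level with the arm's underside, 110 mm above the bench when fully in; axes as the stand's. Unlocked, a spring lifts it with 4 to 5 N and it rubs with 1 N, so hold it down; locked, it holds over 30 N.
- spindle_boss (a point): Underside of the arm's end boss, 2 mm below post's origin height. Here hangs a screw spindle with a sprung rubber foot 19 mm across. The foot's underside is 73 to 93 mm below this point: the spindle is screwed out by an amount that differs and is not measured, so the touch must be felt. Foot spring: 3.5 N per mm over 5 mm, then hard.
- extension (a joint): How far the inner tube is drawn out of the outer tube (m): 0 fully in (lowest), growing upward to 0.078. At the start it is locked with the foot clear above the choke.
- lock (a joint): Angle of the T-handle, which works a cam and a brake shoe in the tube: 0 = locked, at its stop, bar in line with the arm; grows as the bar is turned anticlockwise seen from above, to a stop at 1.3 rad. The brake lets go at about 0.9 rad and bites again below that on the way back. Turning takes 0.2 N m when free, up to 0.35 N m near the stop; the handle stays where it is left.
- handle (a point): Centre of the T-handle's black bar, on the vertical axis it turns about, 53 mm above post's origin. x axis across the bar, y axis along it. The bar is 66 mm long, 13 mm thick, 22 mm high (11 mm above and below this point); for 14 mm below the bar there is only a stem 11 mm across. It moves up and down with the tube.
- work: The work, loose: an iron-core choke (steel block 20 x 55 x 45 mm, round coils bulging from it, 40 mm over all) with a flat tab on top, glued to an aluminium plate 70 x 82 x 3 mm; about 0.5 kg. Origin: centre of the plate's underside, on the stand's base plate (14 mm above the bench). The tab's top, where the foot bears, is 50 mm above the origin.
- glue: Bystander: small cream bottle with a red spout, 31 mm across, 101 mm high, standing near the post. Origin: centre of its underside.
- relay_carton: Bystander: small cardboard carton, 36 x 52 x 22 mm, near the post. Origin: centre of its underside.
- solder_reel: Bystander: reel of solder wire, 55 mm across, 45 mm high, near the post. Origin: centre of its underside.
- tin: Bystander: round tin with a lid, 50 mm across, 23 mm high, near the post. Origin: centre of its underside.

How it is judged:
On the way, in this order (a step that is already met when the one before it is completed fails the run):
1. the T-handle is turned anticlockwise until the brake has let go (0.85 rad) (value of joint lock above 0.85 rad), for 0.1 s.
2. with the lock still free (over 0.6 rad) the foot is brought down on the choke and bears on it with over 3 N (contact force between post and work above 3 N and value of joint lock above 0.6 rad), for 0.1 s.
At the end, for the whole second after the job is handed in: the handle is back at its stop (under 0.2 rad), the post stands still and, with nothing touching it, its foot bears on the choke with 4 to 12 N; the choke is within 8 mm of where it stood (value of joint lock below 0.2 rad and contact force between post and work between 4 and 12 N and velocity of joint extension between -0.002 and 0.002 m/s and linear speed of work below 0.01 m/s and distance of work from where it was at the start of the episode below 0.008 m).
It fails at once if the post presses on the choke with more than 18 N (contact force between post and work above 18 N).
It fails at once if the choke is pushed more than 15 mm from its place (distance of work from where it was at the start of the episode above 0.015 m).
It fails at once if the bottle, carton, reel or tin beside the post is pushed more than 30 mm (distance of any of glue, relay_carton, solder_reel, tin from where it was at the start of the episode above 0.03 m).
It also fails if it takes over 58 s, if anything falls off the work surface, if the arm or the gripper's body presses on something with over 40 N, if the wrist force passes 120 N, or if a joint passes its speed limit or range.

## Robot

A 7-joint arm with a two-finger parallel gripper is mounted at the origin on a cart in front of the work surface, level with it; the furniture and walls round the work are solid. World frame = base frame: x ahead of the robot, y to its left, z up, the work surface at z = 0. Lengths are in m, angles in rad, forces in N, time in s.
With the tool pointing down it reaches from about 0.35 to 0.9 m from the base axis. Payload 19.9 kg.
Tool frame: the origin (TCP) lies at the very end of the fingers, on their centre line; the grasp point (between the pads) lies pinch_z behind it (pinch_z is the distance from the TCP to the grasp point, in m); z points along the fingers, y is the line along which they close (so a half turn about z gives the same grasp; the last joint's range is limited). The gripper opens to 94 mm and grips with 3 to 60 N. Pads are 16 mm wide; open, the fingers measure 119 mm over their backs; the gripper's body (75 mm by 177 mm) begins 78 mm behind the grasp point.
Start: joints at [-1.337, 0.417, -0.01, 1.614, 0.005, 1.111, -0.053], TCP at [0.17, 0.601, 0.205] pointing down, gripper open.
Joint ranges: [-2.81, 2.81], [-0.39, 2.02], [-1.27, 1.25], [0.06, 2.57], [-1.19, 4.33], [0.19, 2], [-2.82, 2.82]. Speed limits (rad/s): [1.89, 1.89, 2.39, 2.39, 3.01, 3.01, 3.01].

## Interface

Orientations are given as a 3x3 rotation matrix whose columns are the frame's x, y, z axes.
In Python, from rig import observe, grab_frame, camera_info, sign_off, pinch_z gives the robot as it stands. The module is installed in compiled form; this text tells all that it offers.
- The arm moves only by the tool step_arm, never from a script. Its argument "plan" is a list that holds one entry, the list of rows, each a list of 7 numbers: the turn, a rotation vector about the tool's x, y, z in fractions of the full range, 1 being 60 degrees, then the shift along the tool's x, y, z in parts of the range, where 1.0 means 1000 mm, then the finger opening in mm, from 0 to 94. A call has 1 to 20 rows; each row is the pose to reach, as a shift and turn from the pose commanded when the call began, along the tool's axes at that moment; what a row does not reach only later rows make up. A row lasts 1/8 s, in which the tool goes at most 62.5 mm and 10.7 degrees, less where a joint would pass 70% of its speed; a pose out of reach is approached as far as the arm can. No shift or turn number may pass 1 either way. A call with a gripper value outside its range is refused whole. The fingers move at their own pace and stop on an object; "grip_force" is the grip in N (left out, the last holds). Time passes only in rows, so rows that repeat a pose let the fingers close. It gives the time, the measured TCP pose, the force, the opening and the grip force at its end, in the units of the state.
- observe(): the state, without advancing time (a new reading comes with each control period).
- grab_frame(name): name is "side" or "top"; returns the picture (420x560x3 uint8, red, green, blue); there is no depth.
- camera_info(name): a dict with "fx", "fy", "cx", "cy" (pixels), "k1" (the pictures are not rectified: a ray, as slopes to the right and down, at radius r is drawn at 1 + k1 r^2 times it, then the intrinsics apply), "eye" and "attitude" of the camera in the world. Camera axes: x right, y down, z forward; pixel columns grow to the right and rows downward; lengths in m; the calibration is good to about 2 mm. A picture is of the moment at which its call begins. camera_info takes no time and is no camera call.
- sign_off(): hands the job in; it is judged then, once.
The state is a dict: "time_s": time; "q": joint angles; "qvel": joint speeds; "effort": joint torques, N m; "tool_pos": TCP position; "ee_rot": TCP orientation; "force": force on the tool from outside, world axes, zero at the start; "torque": the same for the moment, N m; "gripper_width": finger opening in m; "gripper_force": force on a finger pad.
Only numpy, scipy, OpenCV 4.12 (cv2) and the standard library are available. Lean on these libraries where they do the work, as an engineer would, in place of code of your own. Each camera call takes 0.05 s, during which the arm holds its last target. There are 200 camera calls.

## Working session

There is one attempt and no reset: what is moved stays moved. The work goes in short steps, Python scripts to look and compute and a tool call to move; the robot and the scene stay as the last step left them, time stands still between calls to the robot, and variables do not carry over. Pictures are saved under pics/ and viewed, at most 10 in all, crops included, and the job is handed in when it is done.

Besides the shell and the picture viewer there is one more tool, called after "Call:" by a JSON object that holds its "name" and its "arguments", one argument or row to a line. step_arm: Moves the arm, as the interface text tells. Its arguments: {"type":"object","properties":{"plan":{"type":"array"},"grip_force":{"type":"number"}},"required":["plan"]}

```bash
mkdir -p pics
python3 - <<'E'
from rig import *
import cv2
print(pinch_z)
s=observe();print({k:(v if not hasattr(v,'tolist') else v.tolist()) for k,v in s.items()})
for n in("side","top"):
    print(camera_info(n)); cv2.imwrite(f"pics/{n}0.png",grab_frame(n)[:,:,::-1])
E
```

```text
0.0188
{'time_s': 0.0, 'q': [-1.3365024509109642, 0.41796896248028753, -0.010319558609690863, 1.6141757602677875, 0.004680440893038522, 1.1107044676033233, -0.05303396991822894], 'qvel': [0.002153044253513892, -0.0006538890534294875, 0.00045553621930254394, -0.0005218549694836652, 0.00043084716695469675, -0.0009814179958383298, 0.0023660789889041727], 'effort': [-0.00040642918065714184, -85.12502431869507, 0.6387730501592159, -42.600141763687134, -0.04880957189016044, 0.018593879649415612, 0.00012348345535428962], 'tool_pos': [0.1700875141652996, 0.6010130916720665, 0.2048276708525859], 'ee_rot': [[-0.9622040793576621, 0.272329280149137, -0.00026989058299116273], [0.27232940544879725, 0.9622033303290026, -0.0012025105738856295], [-6.77892211794394e-05, -0.0012305597216656788, -0.9999992405634082]], 'force': [-0.2790930234852419, 0.2458403183851953, 0.2328177775668173], 'torque': [-0.04548304778748133, 0.014169397926642433, 0.004538748286707713], 'gripper_force': 0.0, 'gripper_width': 0.09374762005537787}
{'fx': 496.6064022579391, 'fy': 496.6064022579391, 'cx': 273.86773089515407, 'cy': 217.37956395221454, 'k1': 0.008882846328930093, 'eye': array([0.28520887, 0.70067267, 0.52849237]), 'attitude': array([[-0.94126444, -0.15583717,  0.29955974],
       [-0.33762931,  0.44817731, -0.82773399],
       [-0.00526415, -0.88025671, -0.47446856]])}
{'fx': 424.68124532565355, 'fy': 424.68124532565355, 'cx': 277.17843340960985, 'cy': 197.93915627811836, 'k1': -0.012847470786047182, 'eye': array([0.46667884, 0.00932033, 0.97555532]), 'attitude': array([[ 0.01399805, -0.99628663,  0.08495296],
       [-0.99942065, -0.01130473,  0.03210237],
       [-0.03102279, -0.08535312, -0.99586768]])}
```

View pics/side0.png

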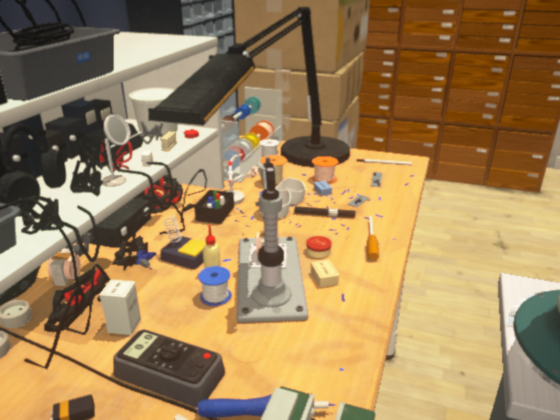

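View pics/top0.png

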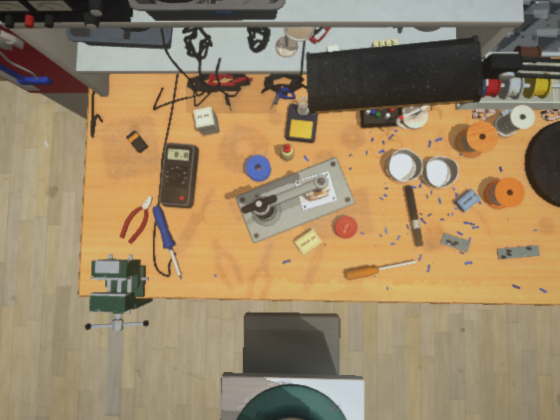

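The side view shows the post at about (270,165) to (270,290). In the top view the stand is centred near (296,200), with the tube at about (263,207) and the boss at about (322,183). I'll enlarge both.

Run:
```python
import cv2
a=cv2.imread("pics/top0.png")[150:250,225:365]
b=cv2.imread("pics/side0.png")[150:330,190:350]
cv2.imwrite("pics/topc.png",cv2.resize(a,None,fx=5.5,fy=5.5,interpolation=cv2.INTER_CUBIC))
cv2.imwrite("pics/sidec.png",cv2.resize(b,None,fx=3.3,fy=3.3,interpolation=cv2.INTER_CUBIC))
```

```text
(no output)
```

View pics/topc.png

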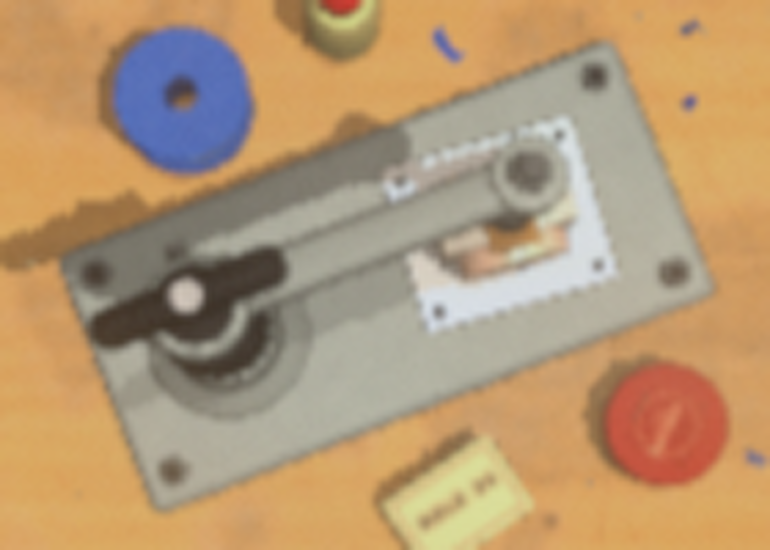

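View pics/sidec.png

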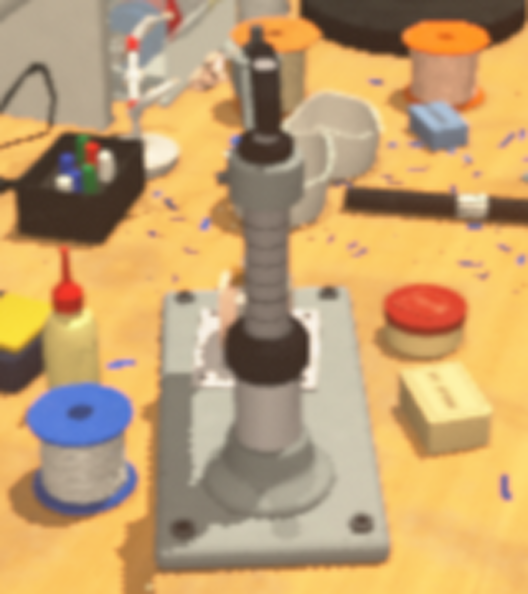

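The top crop shows the plate corners at (65,262), (610,42), (715,290) and (160,510). The bar runs from (92,330) to (287,265), and the boss top is at (530,172). The side crop shows the bar end-on at about (265,40..130), with the black ring at (267,350).

```bash
cat > h.py <<'E'
import numpy as np,cv2
from rig import *
def cam(n):
    c=camera_info(n);K=np.array([[c['fx'],0,c['cx']],[0,c['fy'],c['cy']],[0,0,1.]])
    R=np.array(c['attitude']);return K,np.array([c['k1'],0,0,0.]),R,np.array(c['eye'])
def ray(n,p):
    K,d,R,e=cam(n);u=cv2.undistortPoints(np.array([[p]],float),K,d)[0,0]
    return e,R@np.array([u[0],u[1],1])
def atz(n,p,z):
    e,v=ray(n,p);return e+v*(z-e[2])/v[2]
def proj(n,P):
    K,d,R,e=cam(n);return cv2.projectPoints(np.atleast_2d(P).astype(float),cv2.Rodrigues(R.T)[0],-R.T@e,K,d)[0][:,0]
def tc(x,y):return((x+.5)/5.5-.5+225,(y+.5)/5.5-.5+150)
def sc(x,y):return((x+.5)/3.3-.5+190,(y+.5)/3.3-.5+150)
E
python3 - <<'E'
from h import *
C=np.array([atz("top",tc(*p),.014) for p in[(65,262),(610,42),(715,290),(160,510)]])
print(C.round(4),[np.linalg.norm(C[i]-C[i-1]).round(4) for i in range(4)])
c=C.mean(0); m=(C[0]+C[3]-C[1]-C[2])[:2]; yl=m/np.linalg.norm(m); ax=c[:2]+.07*yl
print("c",c,"yl",yl,np.arctan2(yl[1],yl[0]),"axis",ax)
for z in(.19,.2,.21,.22,.23,.24,.25):
    print(z,atz("top",tc(189,297),z)[:2].round(4),proj("top",[*ax,z]).round(1),proj("side",[*ax,z]).round(1))
print("meas",tc(189,297),"side bar top/bottom near end",sc(265,60),sc(265,130))
print("boss",[ (z,atz("top",tc(530,172),z)[:2].round(4)) for z in(.17,.19)],"exp",ax-.12*yl,ax-.105*yl)
print("ring top side",sc(267,330),proj("side",[*ax,.105]))
# side: corners of the bar ends at several heights
for ext in(.05,.06,.07,.078):
    zc=.163+ext
    print(ext,[proj("side",[*(ax+s*.033*yl),zc+h]).round(1).tolist() for s in(1,-1) for h in(.011,-.011)],proj("top",[*(ax+.033*yl),zc+.011]).round(1),proj("top",[*(ax-.033*yl),zc+.011]).round(1))
print("bar ends top",tc(92,330),tc(287,265), "side far top, near top, near bottom",sc(260,28),sc(265,60),sc(265,130))
E
```

```text
[[ 0.5493  0.1334  0.014 ]
 [ 0.6435 -0.0916  0.014 ]
 [ 0.5408 -0.1348  0.014 ]
 [ 0.4476  0.092   0.014 ]] [np.float64(0.1098), np.float64(0.2439), np.float64(0.1115), np.float64(0.2452)]
c [ 5.45275164e-01 -2.69746301e-04  1.40000000e-02] yl [-0.38321369  0.92365971] 1.9640694279276618 axis [0.51845021 0.06438643]
0.19 [0.5228 0.0684] [[261.1 205.9]] [[271.9 201.9]]
0.2 [0.5221 0.0676] [[260.7 205.6]] [[271.9 196. ]]
0.21 [0.5213 0.0669] [[260.3 205.2]] [[271.9 190. ]]
0.22 [0.5206 0.0661] [[259.9 204.8]] [[271.8 184. ]]
0.23 [0.5199 0.0654] [[259.5 204.4]] [[271.8 177.8]]
0.24 [0.5192 0.0646] [[259.1 204. ]] [[271.7 171.6]]
0.25 [0.5185 0.0639] [[258.6 203.6]] [[271.7 165.3]]
meas (258.95454545454544, 203.5909090909091) side bar top/bottom near end (269.95454545454544, 167.83333333333334) (269.95454545454544, 189.04545454545456)
boss [(0.17, array([ 0.569 , -0.0477])), (0.19, array([ 0.5665, -0.0463]))] exp [ 0.56443585 -0.04645273] [ 0.55868764 -0.03259784]
ring top side (270.56060606060606, 249.65151515151516) [[272.32110982 249.30466003]]
0.05 [[[272.8, 191.0]], [[272.9, 204.7]], [[270.8, 172.8]], [[270.9, 185.7]]] [[242.5 211.6]] [[277.  197.8]]
0.06 [[[272.8, 184.6]], [[272.9, 198.5]], [[270.8, 166.8]], [[270.9, 179.9]]] [[241.9 211.3]] [[276.8 197.3]]
0.07 [[[272.7, 178.2]], [[272.8, 192.2]], [[270.7, 160.7]], [[270.8, 174.0]]] [[241.2 210.9]] [[276.6 196.8]]
0.078 [[[272.7, 173.0]], [[272.8, 187.2]], [[270.7, 155.8]], [[270.8, 169.2]]] [[240.7 210.7]] [[276.5 196.4]]
bar ends top (241.3181818181818, 209.5909090909091) (276.77272727272725, 197.77272727272728) side far top, near top, near bottom (268.43939393939394, 158.13636363636363) (269.95454545454544, 167.83333333333334) (269.95454545454544, 189.04545454545456)
```

```bash
cat >> h.py <<'E'
from scipy.spatial.transform import Rotation as Ro
def tri(a,b):
    e1,v1=ray("top",a);e2,v2=ray("side",b)
    s=np.linalg.lstsq(np.c_[v1,-v2],e2-e1,rcond=None)[0];p,q=e1+s[0]*v1,e2+s[1]*v2
    return ((p+q)/2).round(4),np.linalg.norm(p-q).round(4)
def rel(P,ang):  # row to reach TCP P with tool y at world yaw ang, tool down
    s=observe();R=np.array(s['ee_rot']);p=np.array(s['tool_pos'])
    y=np.array([np.cos(ang),np.sin(ang),0]);z=np.array([0,0,-1.]);T=np.c_[np.cross(y,z),y,z]
    return Ro.from_matrix(R.T@T).as_rotvec().round(4),(R.T@(np.array(P)-p)*1000).round(1)
E
python3 - <<'E'
from h import *
print("lamp",tri((307,110),(213,122)),tri((310,55),(160,105)))
print("bar near end top",tri(tc(95,332),sc(265,62)),"far",tri(tc(285,266),sc(258,30)))
print("mid",rel((.32,.35,.37),.85),"above",rel((.519,.064,.33),.393))
E
```

```text
lamp (array([ 0.6643, -0.02  ,  0.278 ]), np.float64(0.0215)) (array([ 0.7573, -0.0217,  0.2969]), np.float64(0.0095))
bar near end top (array([0.5086, 0.0928, 0.2575]), np.float64(0.0038)) far (array([0.5318, 0.0352, 0.2473]), np.float64(0.0065))
mid (array([-1.10e-03,  3.00e-04,  4.45e-01]), array([-212.6, -200.9, -164.9])) above (array([-1.00e-03,  6.00e-04,  9.02e-01]), array([-482. , -421.9, -124.6]))
```

The rows are not in the units I measure in: shifts go in shares of 1000 mm and turns go in shares of 60 degrees. I convert before sending: -482 mm / 1000 = -0.482, -200 mm / 1000 = -0.2, 0.902 rad / 1.0472 = 0.8613.

Call:
{"name": "step_arm", "arguments": {
  "plan": [
    [[0, 0, 0, 0, 0, -0.06, 94], [0, 0, 0.0955, -0.04, -0.035, -0.11, 94], [0, 0, 0.191, -0.08, -0.07, -0.14, 94], [0, 0, 0.2865, -0.12, -0.105, -0.14, 94], [0, 0, 0.382, -0.16, -0.14, -0.14, 94], [0, 0, 0.4775, -0.2, -0.175, -0.14, 94], [0, 0, 0.573, -0.24, -0.21, -0.14, 94], [0, 0, 0.6685, -0.28, -0.245, -0.14, 94], [0, 0, 0.7639, -0.32, -0.28, -0.14, 94], [0, 0, 0.8594, -0.36, -0.315, -0.14, 94], [0, 0, 0.8594, -0.4, -0.35, -0.14, 94], [0, 0, 0.8594, -0.44, -0.385, -0.14, 94], [0, 0, 0.8594, -0.47, -0.412, -0.13, 94], [0, 0, 0.8613, -0.482, -0.422, -0.125, 94], [0, 0, 0.8613, -0.482, -0.422, -0.125, 94], [0, 0, 0.8613, -0.482, -0.422, -0.125, 94]]
  ],
  "grip_force": 40
}}

```text
time_s: 2.1
tool_pos: [0.5186, 0.0655, 0.3306]
ee_rot: [[-0.385, 0.923, -0.0], [0.923, 0.385, 0.0], [0.0, 0.0, -1.0]]
force: [-0.3, -0.4, 0.5]
gripper_width: 0.0939
gripper_force: 0.0
```

Run:
```python
from h import *
s=observe();print(s['time_s'],s['tool_pos'],s['force'],s['q'])
print(rel((.520,.064,.222),.393))
a=grab_frame("side")[50:290,180:400,::-1];b=grab_frame("top")[150:250,225:365,::-1]
cv2.imwrite("pics/s1.png",np.hstack([cv2.resize(a,(440,480)),cv2.resize(b,(350,480))]))
```

```text
2.1 [0.5186459  0.06547885 0.33061285] [-0.33450678 -0.38628081  0.48547425] [-0.68328944  0.14550905  0.56379989  1.71223867 -0.08069342  1.30701495
  0.29151444]
(array([ 0.    , -0.0003,  0.0017]), array([ -1.9,   0.7, 108.6]))
```

View pics/s1.png

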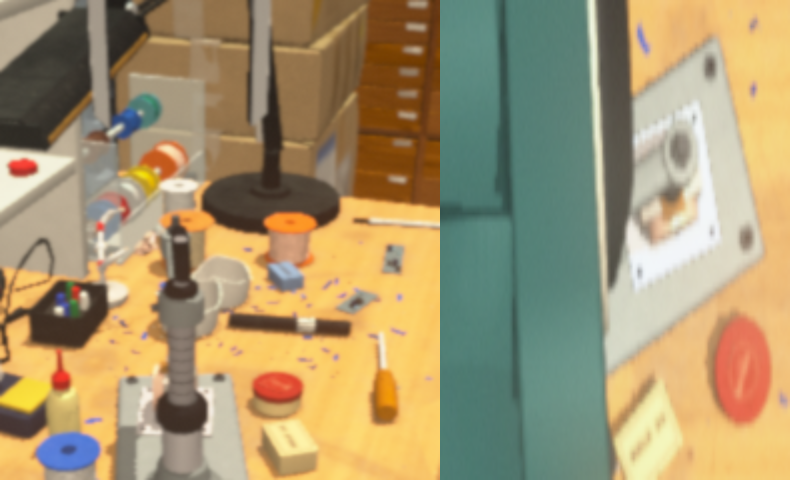

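The fingers (columns 85–115 and 250–270 in the left half) straddle the bar at column 178, so they are centred. I'll descend and then close.

In the tool's units: 108 mm / 1000 = 0.108, 100 mm / 1000 = 0.1, 0.0017 rad / 1.0472 = 0.0016.

Call:
{"name": "step_arm", "arguments": {
  "plan": [
    [[0, 0, 0.0016, -0.002, 0.0007, 0.04, 94], [0, 0, 0.0016, -0.002, 0.0007, 0.08, 94], [0, 0, 0.0016, -0.002, 0.0007, 0.1, 94], [0, 0, 0.0016, -0.002, 0.0007, 0.108, 94], [0, 0, 0.0016, -0.002, 0.0007, 0.108, 60], [0, 0, 0.0016, -0.002, 0.0007, 0.108, 30]]
  ],
  "grip_force": 10
}}

```text
time_s: 2.95
tool_pos: [0.5209, 0.0627, 0.2234]
ee_rot: [[-0.382, 0.924, 0.001], [0.924, 0.382, 0.0], [-0.0, 0.001, -1.0]]
force: [-0.4, -0.4, -0.3]
gripper_width: 0.0775
gripper_force: 0.0
```

Call:
{"name": "step_arm", "arguments": {
  "plan": [
    [[0, 0, 0, 0, 0, 0, 40], [0, 0, 0, 0, 0, 0, 20], [0, 0, 0, 0, 0, 0, 10], [0, 0, 0, 0, 0, 0, 10], [0, 0, 0, 0, 0, 0, 10], [0, 0, 0, 0, 0, 0, 5], [0, 0, 0, 0, 0, 0, 5], [0, 0, 0, 0, 0, 0, 5]]
  ]
}}

```text
time_s: 3.95
tool_pos: [0.5206, 0.0625, 0.2225]
ee_rot: [[-0.381, 0.924, 0.0], [0.924, 0.381, -0.0], [-0.0, 0.0, -1.0]]
force: [0.6, 0.4, -1.1]
gripper_width: 0.013
gripper_force: 10.0
```

Run:
```python
from h import *
s=observe();R=np.array(s['ee_rot']);print(s['gripper_width'],s['gripper_force'],R.T@s['force'],R.T@s['torque'],s['tool_pos'])
a=grab_frame("side")[100:290,180:400,::-1]
cv2.imwrite("pics/s2.png",cv2.resize(a,None,fx=3,fy=3))
```

```text
0.012999876176560161 10.00002846121788 [0.19480601 0.68408216 1.12265647] [-0.2539734  -0.10915483  0.01641791] [0.52056198 0.06251023 0.22248918]
```

View pics/s2.png

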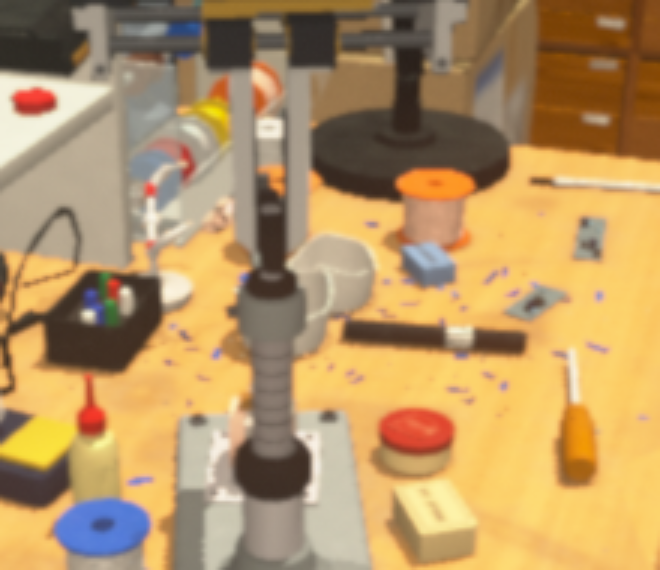

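The fingers hold the bar (opening 13.0 mm, pads either side of it at about (270,225) in the crop). I'll raise the grip and turn anticlockwise.

In the tool's units: -0.4 rad / 1.0472 = -0.382.

Call:
{"name": "step_arm", "arguments": {
  "plan": [
    [[0, 0, 0, 0, 0, 0, 5], [0, 0, -0.0955, 0, 0, 0, 5], [0, 0, -0.191, 0, 0, 0, 5], [0, 0, -0.2865, 0, 0, 0, 5], [0, 0, -0.382, 0, 0, 0, 5], [0, 0, -0.382, 0, 0, 0, 5]]
  ],
  "grip_force": 40
}}

```text
time_s: 4.75
tool_pos: [0.5209, 0.0628, 0.2225]
ee_rot: [[-0.713, 0.702, 0.001], [0.702, 0.713, 0.0], [-0.001, 0.001, -1.0]]
force: [5.0, 2.3, -3.2]
gripper_width: 0.0125
gripper_force: 40.0
```

```bash
cat > st.py <<'E'
from h import *
s=observe();R=np.array(s['ee_rot']);y=R[:,1]
print(round(s['time_s'],2),s['gripper_width'],"yaw",np.arctan2(y[1],y[0]).round(3),"Fw",np.round(s['force'],2),"Ft",(R.T@s['force']).round(2),"Tt",(R.T@s['torque']).round(3),np.round(s['tool_pos'],4))
E
python3 st.py
```

```text
4.75 0.012467723092573997 yaw 0.793 Fw [ 4.98  2.27 -3.2 ] Ft [-1.95  5.11  3.2 ] Tt [-1.153 -0.438 -0.047] [0.5209 0.0628 0.2225]
```

In the tool's units: 2.1 mm / 1000 = 0.0021, 1.8 mm / 1000 = 0.0018, -0.76 rad / 1.0472 = -0.7257.

Call:
{"name": "step_arm", "arguments": {
  "plan": [
    [[0, 0, -0.0955, 0, 0.001, 0.0003, 5], [0, 0, -0.191, 0.0001, 0.0012, 0.0003, 5], [0, 0, -0.2865, 0.0002, 0.0014, 0.0003, 5], [0, 0, -0.382, 0.0002, 0.0016, 0.0003, 5], [0, 0, -0.4775, 0.0003, 0.0018, 0.0003, 5], [0, 0, -0.573, 0.0003, 0.0019, 0.0003, 5], [0, 0, -0.6685, 0.0004, 0.002, 0.0003, 5], [0, 0, -0.7257, 0.0004, 0.0021, 0.0003, 5], [0, 0, -0.7257, 0.0004, 0.0021, 0.0003, 5]]
  ]
}}

```text
time_s: 5.88
tool_pos: [0.5215, 0.0637, 0.2223]
ee_rot: [[-1.0, 0.02, -0.0], [0.02, 1.0, -0.0], [0.0, -0.001, -1.0]]
force: [-3.9, -3.2, 3.9]
gripper_width: 0.0127
gripper_force: 40.0
```

```bash
python3 st.py
```

```text
5.88 0.012701707670826751 yaw 1.55 Fw [-3.92 -3.2   3.86] Ft [ 3.85 -3.28 -3.86] Tt [0.879 0.813 0.024] [0.5215 0.0637 0.2223]
```

In the tool's units: 18 mm / 1000 = 0.018, 17 mm / 1000 = 0.017.

Call:
{"name": "step_arm", "arguments": {
  "plan": [
    [[0, 0, 0, 0.0005, -0.0004, 0.002, 5], [0, 0, 0, 0.0005, -0.0004, 0.005, 5], [0, 0, 0, 0.0005, -0.0004, 0.008, 5], [0, 0, 0, 0.0005, -0.0004, 0.011, 5], [0, 0, 0, 0.0005, -0.0004, 0.014, 5], [0, 0, 0, 0.0005, -0.0004, 0.015, 5], [0, 0, 0, 0.0005, -0.0004, 0.016, 5], [0, 0, 0, 0.0005, -0.0004, 0.017, 5], [0, 0, 0, 0.0005, -0.0004, 0.018, 5]]
  ]
}}

```text
time_s: 7.0
tool_pos: [0.5213, 0.0637, 0.2042]
ee_rot: [[-1.0, 0.02, 0.0], [0.02, 1.0, -0.0], [-0.0, -0.0, -1.0]]
force: [2.5, -4.9, 4.7]
gripper_width: 0.0129
gripper_force: 40.0
```

```bash
python3 st.py
```

```text
7.0 0.012871287789165067 yaw 1.551 Fw [ 2.51 -4.92  4.69] Ft [-2.6  -4.87 -4.69] Tt [ 1.257 -0.354  0.079] [0.5213 0.0637 0.2042]
```

In the tool's units: 4 mm / 1000 = 0.004, 3.5 mm / 1000 = 0.0035.

Call:
{"name": "step_arm", "arguments": {
  "plan": [
    [[0, 0, 0, -0.0002, -0.0006, 0.0007, 5], [0, 0, 0, -0.0002, -0.0006, 0.0014, 5], [0, 0, 0, -0.0002, -0.0006, 0.0021, 5], [0, 0, 0, -0.0002, -0.0006, 0.0028, 5], [0, 0, 0, -0.0002, -0.0006, 0.0035, 5], [0, 0, 0, -0.0002, -0.0006, 0.004, 5]]
  ]
}}

```text
time_s: 7.75
tool_pos: [0.5213, 0.0636, 0.2003]
ee_rot: [[-1.0, 0.019, 0.0], [0.019, 1.0, 0.0], [-0.0, 0.0, -1.0]]
force: [-0.3, -1.7, 8.4]
gripper_width: 0.013
gripper_force: 40.0
```

```bash
python3 st.py
```

```text
7.75 0.013020149576704089 yaw 1.552 Fw [-0.3  -1.7   8.36] Ft [ 0.27 -1.7  -8.36] Tt [0.523 0.159 0.009] [0.5213 0.0636 0.2003]
```

In the tool's units: 0.6 mm / 1000 = 0.0006, 0.3 mm / 1000 = 0.0003.

Call:
{"name": "step_arm", "arguments": {
  "plan": [
    [[0, 0, 0, 0, -0.0002, 0.0003, 5], [0, 0, 0, 0, -0.0002, 0.0006, 5], [0, 0, 0, 0, -0.0002, 0.0006, 5]]
  ]
}}

```text
time_s: 8.12
tool_pos: [0.5213, 0.0636, 0.1999]
ee_rot: [[-1.0, 0.019, 0.0], [0.019, 1.0, 0.001], [-0.0, 0.001, -1.0]]
force: [-1.6, -1.2, 9.3]
gripper_width: 0.0128
gripper_force: 40.0
```

```bash
python3 st.py
```

```text
8.12 0.012820941630012801 yaw 1.552 Fw [-1.62 -1.2   9.28] Ft [ 1.59 -1.22 -9.29] Tt [0.29  0.293 0.071] [0.5213 0.0636 0.1999]
```

In the tool's units: 0.8 mm / 1000 = 0.0008, 0.4 mm / 1000 = 0.0004.

Call:
{"name": "step_arm", "arguments": {
  "plan": [
    [[0, 0, 0, 0, 0, 0.0004, 5], [0, 0, 0, 0, 0, 0.0008, 5], [0, 0, 0, 0, 0, 0.0008, 5], [0, 0, 0, 0, 0, 0.0008, 5]]
  ]
}}

```text
time_s: 8.62
tool_pos: [0.5214, 0.0637, 0.1992]
ee_rot: [[-1.0, 0.019, 0.0], [0.019, 1.0, 0.001], [-0.0, 0.001, -1.0]]
force: [-2.1, -1.7, 11.3]
gripper_width: 0.0125
gripper_force: 40.0
```

Run:
```python
exec(open('st.py').read())
a=grab_frame("side")[140:290,180:380,::-1];b=grab_frame("top")[150:250,225:365,::-1]
cv2.imwrite("pics/s3.png",np.hstack([cv2.resize(a,(533,400)),cv2.resize(b,(267,400))]))
print(observe()['force'])
```

```text
8.62 0.012544806941517911 yaw 1.552 Fw [-2.09 -1.68 11.29] Ft [  2.05  -1.71 -11.29] Tt [0.326 0.439 0.082] [0.5214 0.0637 0.1992]
[-1.19816385 -2.33931804 10.28601932]
```

View pics/s3.png

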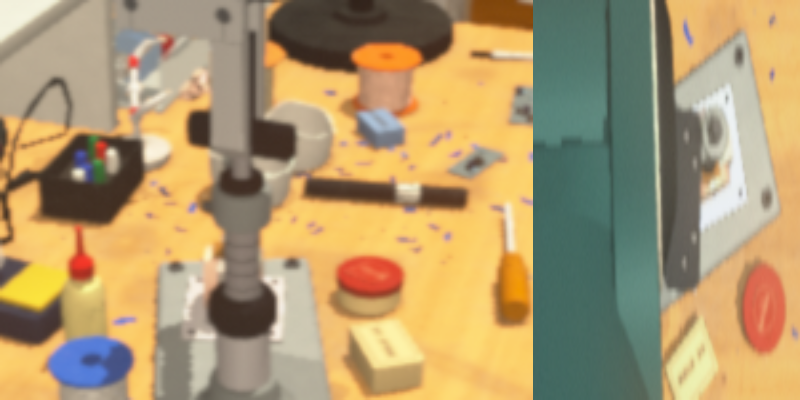

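The bar is turned across and the foot is bearing, with force rising at about 2.5–3.5 N/mm. Everything around it is in place. A little more pressure is needed.

Call:
{"name": "step_arm", "arguments": {
  "plan": [
    [[0, 0, 0, 0, 0, 0.0003, 5], [0, 0, 0, 0, 0, 0.0006, 5], [0, 0, 0, 0, 0, 0.0006, 5], [0, 0, 0, 0, 0, 0.0006, 5]]
  ]
}}

```text
time_s: 9.22
tool_pos: [0.5214, 0.0637, 0.1987]
ee_rot: [[-1.0, 0.019, 0.0], [0.019, 1.0, 0.001], [-0.0, 0.001, -1.0]]
force: [-2.9, -1.1, 12.5]
gripper_width: 0.0126
gripper_force: 40.0
```

```bash
cat > av.py <<'E'
exec(open('st.py').read())
F=[]
for i in range(8): grab_frame("top");s=observe();F.append(np.r_[s['force'],s['tool_pos'][2]*1e3])
print("mean",np.mean(F,0).round(2),"sd",np.std(F,0).round(2))
E
python3 av.py
```

```text
9.22 0.012574681108522124 yaw 1.552 Fw [-2.88 -1.11 12.48] Ft [  2.86  -1.16 -12.48] Tt [0.333 0.69  0.051] [0.5214 0.0637 0.1987]
mean [ -2.41  -1.04  12.87 198.69] sd [0.33 0.39 0.41 0.01]
```

In the tool's units: -0.4 mm / 1000 = -0.0004, -0.3 mm / 1000 = -0.0003, 0.5 rad / 1.0472 = 0.4775.

Call:
{"name": "step_arm", "arguments": {
  "plan": [
    [[0, 0, 0.0955, 0, 0, 0, 5], [0, 0, 0.191, 0, -0.0001, 0, 5], [0, 0, 0.2865, 0.0001, -0.0002, 0, 5], [0, 0, 0.382, 0.0002, -0.0003, 0, 5], [0, 0, 0.4775, 0.0003, -0.0004, 0, 5], [0, 0, 0.4775, 0.0003, -0.0004, 0, 5]]
  ]
}}

```text
time_s: 10.38
tool_pos: [0.5212, 0.0631, 0.1987]
ee_rot: [[-0.868, 0.497, 0.001], [0.497, 0.868, 0.0], [-0.0, 0.001, -1.0]]
force: [-1.4, -3.2, 12.3]
gripper_width: 0.0126
gripper_force: 40.0
```

```bash
python3 av.py
```

```text
10.38 0.012571790410711025 yaw 1.05 Fw [-1.43 -3.18 12.27] Ft [ -0.35  -3.46 -12.28] Tt [0.821 0.091 0.005] [0.5212 0.0631 0.1987]
mean [ -1.91  -2.39  12.58 198.7 ] sd [0.34 0.31 0.43 0.01]
```

In the tool's units: -0.8 mm / 1000 = -0.0008, -0.7 mm / 1000 = -0.0007, 0.68 rad / 1.0472 = 0.6494.

Call:
{"name": "step_arm", "arguments": {
  "plan": [
    [[0, 0, 0.0955, 0, -0.0002, 0, 5], [0, 0, 0.191, 0.0001, -0.0003, 0, 5], [0, 0, 0.2865, 0.0001, -0.0005, 0, 5], [0, 0, 0.382, 0.0002, -0.0006, 0, 5], [0, 0, 0.4775, 0.0002, -0.0007, 0, 5], [0, 0, 0.573, 0.0002, -0.0008, 0, 5], [0, 0, 0.6303, 0.0002, -0.0008, 0, 5], [0, 0, 0.6494, 0.0002, -0.0008, 0, 5], [0, 0, 0.6494, 0.0002, -0.0008, 0, 5]]
  ]
}}

```text
time_s: 11.9
tool_pos: [0.5206, 0.0626, 0.1987]
ee_rot: [[-0.363, 0.932, 0.0], [0.932, 0.363, 0.001], [0.0, 0.001, -1.0]]
force: [-2.6, -2.1, 14.2]
gripper_width: 0.0127
gripper_force: 40.1
```

```bash
python3 av.py
```

```text
11.9 0.012700886981142344 yaw 0.372 Fw [-2.64 -2.13 14.18] Ft [ -1.02  -3.23 -14.19] Tt [ 0.829 -0.298 -0.413] [0.5206 0.0626 0.1987]
mean [ -1.79  -2.02  13.66 198.7 ] sd [0.27 0.51 0.42 0.  ]
```

In the tool's units: -120 mm / 1000 = -0.12, -80 mm / 1000 = -0.08, -0.015 rad / 1.0472 = -0.0143.

Call:
{"name": "step_arm", "arguments": {
  "plan": [
    [[0, 0, -0.0143, 0, 0, -0.0003, 5], [0, 0, -0.0143, 0, 0, -0.0003, 20], [0, 0, -0.0143, 0, 0, -0.0003, 40], [0, 0, -0.0143, 0, 0, -0.0003, 60], [0, 0, -0.0143, 0, 0, -0.0003, 60], [0, 0, -0.0143, 0, 0, -0.01, 60], [0, 0, -0.0143, 0, 0, -0.04, 60], [0, 0, -0.0143, 0, 0, -0.08, 60], [0, 0, -0.0143, 0, 0, -0.12, 60], [0, 0, -0.0143, 0, 0, -0.12, 60]]
  ]
}}

```text
time_s: 13.55
tool_pos: [0.5216, 0.062, 0.3213]
ee_rot: [[-0.377, 0.926, 0.005], [0.926, 0.377, 0.002], [-0.0, 0.005, -1.0]]
force: [0.6, 0.6, -0.3]
gripper_width: 0.0604
gripper_force: 0.0
```

Run:
```python
exec(open('st.py').read())
a=grab_frame("side")[140:290,180:380,::-1];b=grab_frame("top")[150:250,225:365,::-1]
cv2.imwrite("pics/s4.png",np.hstack([cv2.resize(a,(533,400)),cv2.resize(b,(267,400))]))
```

```text
13.55 0.06036961964687121 yaw 0.386 Fw [ 0.64  0.55 -0.27] Ft [0.27 0.8  0.28] Tt [ 0.068 -0.045  0.011] [0.5216 0.062  0.3213]
```

View pics/s4.png

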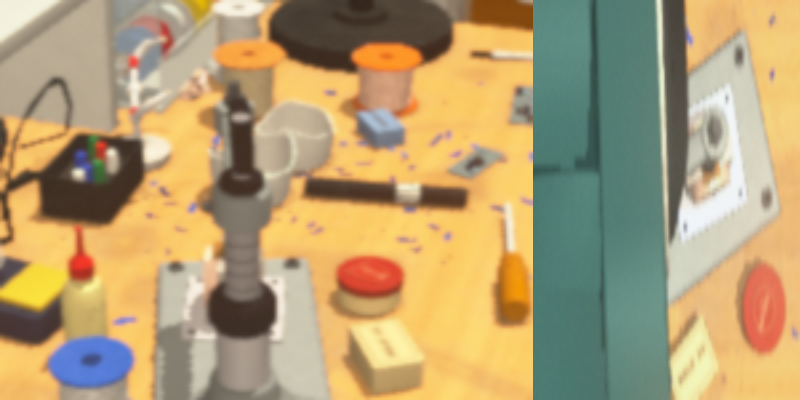

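The handle is back in line with the arm, the tube stayed at its lowered height, and the choke plate and the bystanders have not moved. I'm handing it in.

```bash
python3 -c "
from rig import *
print(sign_off())"
```

```text
the job is handed in; nothing more can be done
None
```

The job is handed in: the handle is back at its stop with the post locked and standing free, and the foot bears on the choke with about 8 N as inferred from the wrist force; the hand-in returned no verdict.

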